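# Offer the niche shutter leaf up to its jamb for the hinge pin

### The arm

A 6-joint arm with a two-finger parallel gripper is mounted at the origin on the work surface. World frame = base frame: x ahead of the robot, y to its left, z up, the work surface at z = 0. Lengths are in m, angles in degrees, forces in N, time in s.
With the tool pointing down it reaches from about 0.4 to 0.825 m from the base axis. Payload 7 kg.
Tool frame: the origin (TCP) lies between the finger pads; the fingertips stand 25 mm ahead of it and the grasp point (between the pads) lies 6 mm ahead of it; z points along the fingers, y is the line along which they close (so a half turn about z gives the same grasp; the last joint's range is limited). The gripper opens to 88 mm and grips with 3 to 60 N. Pads are 19 mm wide; open, the fingers measure 130 mm over their backs; the gripper's body (78 mm by 193 mm) begins 47 mm behind the grasp point.
Start: joints at [91.507, 20.546, 0.682, 0, -70.136, -16.507], TCP at [0.175, 0.652, 0.252] pointing down, gripper open.
Joint ranges: [-176.03, 176.03], [-82.01, 121.73], [-58.28, 71.71], [-173.87, 95.51], [-174.79, -0.11], [-173.66, 173.66]. Speed limits (degrees/s): [136.94, 136.94, 172.46, 180, 180, 180].

### API

Orientations are given as [roll, pitch, yaw] about the fixed x, y, z axes, in that order (R = Rz(yaw) Ry(pitch) Rx(roll)).
In Python, from plant import ctrl gives the robot as it stands.
- The arm moves only by the shell command python3 drive.py 'ROWS'. ROWS is a JSON object whose key "offsets" holds a list of rows, 1 to 8 of them, each of 5 numbers: dx, dy, dz in fractions of the full range, 1 being 80 cm, then a turn about the tool's z in normalised numbers (1 is 90 degrees), then the finger opening in m; each row is the pose to reach, as a shift and turn from the pose commanded when the command began, along the tool's axes at that moment; what a row does not reach only later rows make up. A row lasts 1/8 s, in which the tool goes at most 0.0625 m and 10.7 degrees, less where a joint would pass 70% of its speed; a pose out of reach is approached as far as the arm can. The fingers move at their own pace and stop on an object; the grip force is fixed at half the most. Time passes only in rows, so rows that do not move let the fingers close. It prints the time, the measured TCP pose, the force, the opening and the grip force at its end. A shift or turn number past 1, either way, is cut back to 1. Input that does not fit is refused with a message, and nothing moves.
- ctrl.get_obs(): the state, without advancing time (a new reading comes with each control period).
- ctrl.snapshot(name): name is "side" or "top"; returns a dict with "frame" (400x640x3 uint8, red, green, blue), "z_map" (400x640 float32, m along the optical axis (not along the pixel's ray), 0 where there is no reading), "fovy" (degrees; the focal length in pixels is half the picture's height over the tangent of half this angle, whatever the lens; pixels are square), "cx", "cy" (the principal point, pixels), "k1" (the pictures are not rectified: a ray, as slopes to the right and down, at radius r is drawn at 1 + k1 r^2 times it, then the intrinsics apply), "R" (3x3) and "t" (3): a world point X has camera coordinates R X + t. Camera axes: x right, y down, z forward; pixel columns grow to the right and rows downward; lengths in m; the calibration is good to about 2 mm. A picture is of the moment at which its call begins.
- ctrl.close_job(): hands the job in; it is judged then, once.
The state is a dict: "clock": time; "joint_pos": joint angles; "qvel": joint speeds; "tau": joint torques, N m; "tool_pos": TCP position; "orientation": TCP orientation; "force": force on the tool from outside, world axes, zero at the start; "moment": the same for the moment, N m; "opening": finger opening in m; "gripper_force": force on a finger pad.
Only numpy, scipy, OpenCV 4.12 (cv2) and the standard library are available. Lean on these libraries where they do the work, as an engineer would, in place of code of your own. Each camera call takes 0.05 s, during which the arm holds its last target. There are 200 camera calls.

### The job

The shutter of the gas cylinder niche is going back on its hinge: push the wooden jamb block along its channel fully home against the steel stop, then swing the red turn-button fully across behind it to lock it. Then lift the yellow shutter leaf by its dark ridge, bring its steel knuckle into the gap between the block's two knuckles, leaf level and reaching away from the block, so that the three holes line up for the pin. Finish while holding it there in the gripper, still and not leaning on the block; do not let go or set it down, and leave the jar, jug and cups alone.

Things in the scene. Friction and masses are not known exactly. Their poses are not given: they have to be found in the camera images.
- rail: Plywood base 12 mm thick, fixed on the board, with the channel, jamb block and turn-button. Origin on the board surface, z up, y along the channel towards the steel stop (42 mm high, near face at y = +86 mm). Plywood spans x -80 to +40, y -110 to +110 mm. Knuckles and turn-button are on the -x side. Yaw up to 0.3 rad either way, left or right of the middle.
- jamb (a joint): Slide of the jamb block along the rail's +y, in m: 0 = farthest from the stop, 0.080 = fully home against the stop. Starts between 0 and 0.035. Stiff: about 3 N of friction, stays where it is left.
- jamb_end (a point): Point on the end face to push: the middle of the jamb block's -y end face, 43 mm above the board; axes as the rail's. The block is brown wood, 56 mm (x) by 80 mm (y), its top 66 mm above the board.
- jamb_gap (a point): Where the leaf's knuckle centre must come: on the jamb's hinge axis (y) midway between its two steel knuckles, 70 mm above the board, 42 mm to -x of the block's middle (14 mm off its face). Moves with the block; axes as the rail's. Jamb knuckles: 18 mm across, 20 mm long, 10 mm hole; gap 32 mm, open from above and from -x. Pin 6 mm.
- turn (a joint): Angle of the red turn-button, rad, anticlockwise from above: 0 = pointing along the rail's -y, clear of the block; 1.571 = along the rail's +x, across behind the block's end face (4 mm behind it when the block is home). Starts 0 to 0.15. It hits the block if that is not home. Friction 0.06 N m, stays where left.
- turn_pivot (a point): On the turn-button's vertical pivot, at the top of the bar: rail x = -50, y = -6 mm, 50 mm above the board. The bar is 14 mm wide and 36 mm high (14 to 50 mm above the board), and reaches 57 mm from the pivot.
- turn_tip (a point): Middle of the free end of the turn-button's top edge, 57 mm from the pivot.
- leaf: Loose shutter leaf, about 0.18 kg, lying flat on the board with its ridge up: yellow panel 90 x 80 x 10 mm, its origin on the underside below the ridge (balanced there), z up, x towards the steel knuckle, y along the hinge axis. The panel spans x -54 to +36 mm.
- leaf_grip (a point): Middle of the dark wooden ridge on the leaf, to be pinched across x: 14 mm thick in x, 60 mm long in y, from 10 to 36 mm above the leaf's underside; this point is 26 mm above the underside. Axes as the leaf's.
- leaf_knuckle (a point): Middle of the leaf's single steel knuckle, at x = +50 mm, 9 mm above the leaf's underside: 18 mm across, 24 mm long in y, with a 10 mm hole along y. Axes as the leaf's. When mounted, the leaf's x points like the rail's x.
- jar: Bystander: brown plastic jar with screw lid, 72 mm across, 110 mm high, origin at the centre of its base.
- jug: Bystander: glass milk jug with handle, 84 mm across, 120 mm high, origin at the centre of its base.
- cup_a: Bystander: tiny steel cup, 54 mm across, 50 mm high, origin at the centre of its base.
- cup_b: Bystander: another tiny steel cup of the same size.

How it is judged (in metres and radians):
On the way, in this order (a step that is already met when the one before it is completed fails the run):
1. the jamb block is pushed fully home against the stop (value of joint jamb above 0.075 m), for 0.2 s.
2. the turn-button is swung across behind the block, the block still home (value of joint jamb above 0.075 m and value of joint turn above 1.35 rad), for 0.2 s.
3. the leaf is lifted clear of the board in the gripper (height (world z) of leaf above 0.03 m and contact force between leaf and the fingers above 2 N), for 0.2 s.
At the end, for the whole second after the job is handed in: Block home within 5 mm, button over 1.35 rad; leaf held still in the fingers on the -x side, level within 0.15 rad; knuckle centre within 3.5 mm of the jamb axis in x and z and 6 mm along it, axes within 0.1 rad; under 1 N on the jamb (all of step 2 and x of leaf_knuckle in the frame of jamb_gap between -0.0035 and 0.0035 m and z of leaf_knuckle in the frame of jamb_gap between -0.0035 and 0.0035 m and y of leaf_knuckle in the frame of jamb_gap between -0.006 and 0.006 m and x of leaf in the frame of jamb_gap below -0.03 m and angle between the y axis of leaf and the y axis of rail, either way round below 0.1 rad and angle between leaf's own z axis and vertical below 0.15 rad and contact force between leaf and the fingers above 2 N and contact force between leaf and rail below 1 N and linear speed of leaf below 0.02 m/s); the arm keeps its last pose, push and grip.
It fails at once if the jar, jug or a cup is shifted over 30 mm or tipped (distance of any of jar, jug, cup_a, cup_b from where it was at the start of the episode above 0.03 m or angle between any of jar, jug, cup_a, cup_b's own z axis and vertical above 0.35 rad).
It also fails if it takes over 58 s, if anything falls off the work surface, if the arm or the gripper's body presses on something with over 40 N, if the wrist force passes 120 N, or if a joint passes its speed limit or range.

## Working session

There is one attempt and no reset: what is moved stays moved. The work goes in short steps, Python scripts to look and compute and a shell command to move; the robot and the scene stay as the last step left them, time stands still between calls to the robot, and variables do not carry over. Pictures are saved under pics/ and viewed, at most 10 in all, crops included, and the job is handed in when it is done.

```bash
ls; mkdir -p pics; cat > h.py <<'E'
import numpy as np, cv2
from plant import ctrl
def snap(n):
    s=ctrl.snapshot(n); return s
def pts(s):
    z=s["z_map"]; h,w=z.shape; f=h/2/np.tan(np.radians(s["fovy"])/2)
    v,u=np.mgrid[:h,:w]; xd=(u-s["cx"])/f; yd=(v-s["cy"])/f
    x,y=xd.copy(),yd.copy()
    for _ in range(20):
        k=1+s["k1"]*(x*x+y*y); x,y=xd/k,yd/k
    P=np.stack([x*z,y*z,z],-1)
    W=(P-s["t"])@s["R"]; W[z==0]=np.nan
    return W
def save(s,name): cv2.imwrite("pics/"+name,s["frame"][:,:,::-1])
E
python3 - <<'E'
from h import *
for n in("top","side"):
    s=snap(n); save(s,n+"0.png"); np.savez(n+"0.npz",W=pts(s),F=s["frame"])
    print(n,s["fovy"],s["k1"],-s["R"].T@s["t"])
print(ctrl.get_obs())
E
```

```text
drive.py
pics
plant.py
top 49.710772874722366 0.010935307261964209 [ 0.55027609 -0.03444938  0.89591599]
side 45.20298301125427 -0.0828085993999962 [ 0.4788008  -0.70909101  0.75237614]
{'clock': 0.1, 'joint_pos': array([ 9.15063893e+01,  2.05856460e+01,  6.41173772e-01, -1.98581368e-02,
       -7.01362510e+01, -1.65063288e+01]), 'qvel': array([ 0.06707539, -0.14217106,  0.1790683 ,  0.04421233,  0.01415838,
       -0.11605442]), 'tau': array([-2.13966872e-03, -5.84154689e+01,  2.93755049e+01,  7.01559439e+00,
        1.01231327e-02, -5.73057036e-05]), 'tool_pos': array([0.17461526, 0.65161731, 0.25074504]), 'orientation': array([ 1.79917299e+02, -5.03767862e-03, -1.50066966e+01]), 'force': array([-0.10706592,  0.35785816, -0.09382487]), 'moment': array([-0.01508728,  0.05639248, -0.05921072]), 'gripper_force': 0.0, 'opening': 0.08791764749520188}
```

View pics/top0.png

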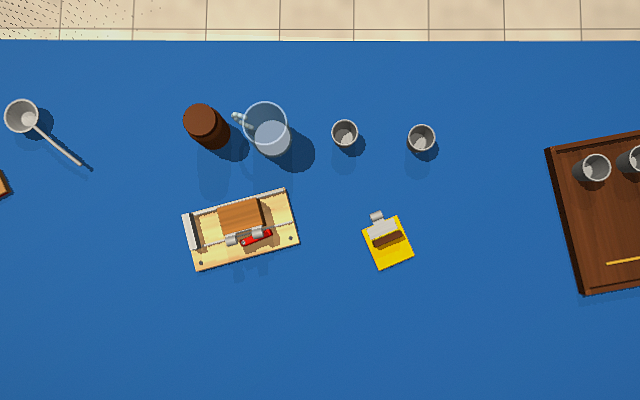

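View pics/side0.png

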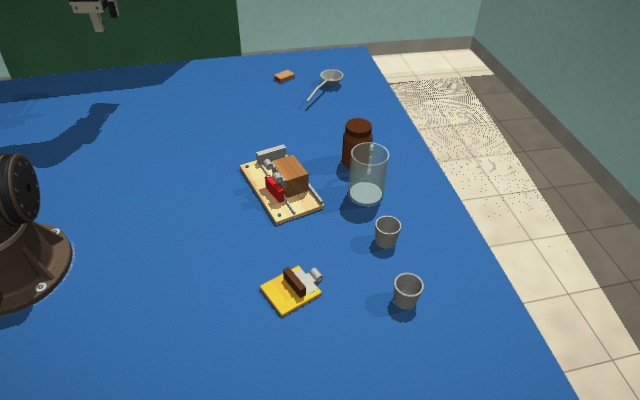

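The top view shows the rail at about (240,230), with its stop on the left (+y), the turn-button at (257,238), the leaf at (388,240) and the bystanders along row 130. The side view agrees.

```bash
cat > meas.py <<'E'
from h import *
def rect(P):
    (c,s,a)=cv2.minAreaRect((P[:,:2]*1000).astype(np.float32)); return np.round(c,1),np.round(s,1),round(a,2)
def colors(F):
    hsv=cv2.cvtColor(F,cv2.COLOR_RGB2HSV); return [hsv[...,i].astype(int) for i in range(3)]
def run(W,F):
    H,S,V=colors(F); X,Y,Z=np.moveaxis(W,-1,0)
    ok=np.isfinite(X)&(X>.3)&(X<.62)
    rail=ok&(Y>.0)&(Y<.35)&(X<.6)&(Z>.005)&(Z<.08)
    m=rail&(Z<.018)&(H<30)&(V>90); print("ply z",np.median(Z[m]),rect(W[m]),m.sum())
    m=rail&(Z>.060)&(Z<.070)&(H<20)&(S>90); print("jamb top",np.median(Z[m]),rect(W[m]),m.sum())
    m=rail&((H<6)|(H>174))&(S>190)&(V>100)&(Z>.046); print("turn",np.median(Z[m]),rect(W[m]),m.sum())
    leaf=ok&(Y<-.0)&(Y>-.3)&(Z>-.01)&(Z<.06)
    m=leaf&(H>20)&(H<32)&(S>180)&(V>120)&(Z>.004)&(Z<.015);print("yellow",np.median(Z[m]),rect(W[m]),m.sum())
    m=leaf&(Z>.031)&(Z<.042)&(H<25)&(S>100);print("ridge",np.median(Z[m]),rect(W[m]),m.sum())
    m=leaf&(S<60)&(Z>.012);print("knuckle",np.median(Z[m]),rect(W[m]),m.sum())
    m=ok&(abs(Y)<.02)&(X<.4)&(abs(Z)<.02);print("board",np.median(Z[m]))
if __name__=="__main__":
    for n in("top","side"):
        d=np.load(n+"0.npz"); print(n); run(d["W"],d["F"])
E
python3 meas.py
```

```text
top
ply z 0.012526515588623225 (array([567.9, 141.8]), array([114.4, 219.5]), 15.99) 2876
jamb top 0.06648692087896074 (array([579.9, 131.4]), array([40.9, 86.5]), 2.25) 721
turn 0.05010255317480966 (array([553.1, 104.4]), array([13. , 61.7]), 21.95) 125
yellow 0.01024700397195993 (array([ 546.3, -159.5]), array([89. , 78.9]), 23.55) 1033
ridge 0.03607643526323187 (array([ 554.7, -155.5]), array([13.5, 59.8]), 23.89) 209
knuckle 0.013814721605372114 (array([ 585.4, -140.4]), array([47.1, 56.5]), 27.19) 195
board 0.0006483190434739241
side
ply z 0.012269530312726554 (array([559.7, 137.1]), array([ 99.3, 222.5]), 15.21) 1287
jamb top 0.06627707475405158 (array([577.8, 130.8]), array([88.8, 45.1]), 88.12) 341
turn 0.049747992853075323 (array([554.2, 100.3]), array([13.3, 59.6]), 22.53) 102
yellow 0.00981709573831271 (array([ 547.1, -161.9]), array([89.2, 79.4]), 25.08) 893
ridge 0.035461944130496234 (array([ 555.6, -158.7]), array([14.8, 59.6]), 22.66) 207
knuckle 0.014486397147840942 (array([ 579.4, -138.8]), array([53.1, 63.8]), 42.69) 152
board -9.820628923105904e-05
```

```bash
sed -i 's/(X<.62)/(X<.66)/; s/&(X<.6)&(Z>.005)/\&(X<.66)\&(Z>.005)/' meas.py
cat > fit.py <<'E'
# overlay-free fit: rail yaw/pos from plywood + block side extents in rail frame
from meas import *
def loc(W,yaw,o):
    c,s=np.cos(yaw),np.sin(yaw); d=W[:,:2]-o; return np.c_[d@[c,s],d@[-s,c]]*1000
E
python3 meas.py; python3 - <<'E'
import cv2,numpy as np
F=cv2.imread('pics/top0.png')[175:285,170:310]; G=cv2.imread('pics/side0.png')[135:230,230:335]
a=cv2.resize(F,None,fx=4,fy=4,interpolation=2); b=cv2.resize(G,None,fx=3.3,fy=3.3,interpolation=2)
c=np.zeros((440,560+b.shape[1],3),np.uint8);c[:,:560]=a;c[:b.shape[0],560:]=b
cv2.imwrite('pics/crop.png',cv2.resize(c,(800,int(440*800/c.shape[1]))))
E
```

```text
top
ply z 0.012490777822445235 (array([570.4, 142.5]), array([119.3, 219.5]), 16.12) 3542
jamb top 0.06642230982826 (array([586. , 131.7]), array([71.1, 80.4]), 15.19) 1160
turn 0.05010255317480966 (array([553.1, 104.4]), array([13. , 61.7]), 21.95) 125
yellow 0.01024700397195993 (array([ 546.3, -159.5]), array([89. , 78.9]), 23.55) 1033
ridge 0.03607643526323187 (array([ 554.7, -155.5]), array([13.5, 59.8]), 23.89) 209
knuckle 0.013814721605372114 (array([ 585.4, -140.4]), array([47.1, 56.5]), 27.19) 195
board 0.0006483190434739241
side
ply z 0.012232856656369133 (array([568.9, 140.4]), array([117.8, 222.9]), 16.75) 1705
jamb top 0.06626908981109846 (array([583.5, 130. ]), array([76.2, 85.9]), 14.89) 568
turn 0.049747992853075323 (array([554.2, 100.3]), array([13.3, 59.6]), 22.53) 102
yellow 0.00981709573831271 (array([ 547.1, -161.9]), array([89.2, 79.4]), 25.08) 893
ridge 0.035461944130496234 (array([ 555.6, -158.7]), array([14.8, 59.6]), 22.66) 207
knuckle 0.014486397147840942 (array([ 579.4, -138.8]), array([53.1, 63.8]), 42.69) 152
board -9.820628923105904e-05
```

View pics/crop.png

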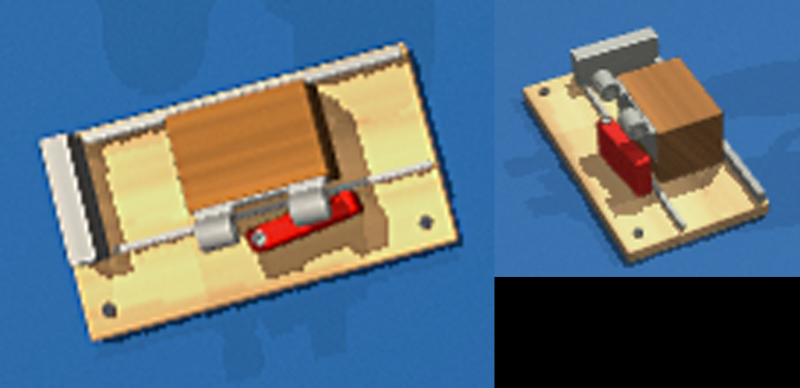

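```bash
python3 - <<'E'
from meas import *
yaw=np.radians(16);c,s=np.cos(yaw),np.sin(yaw); o=np.array([.589,.147])
for n in("top","side"):
    d=np.load(n+"0.npz");W=d["W"];X,Y,Z=np.moveaxis(W,-1,0)
    for nm,y0,y1 in(("jar",.13,.3),("jug",-.0,.13),("a",-.14,-.03),("b",-.3,-.18)):
        m=np.isfinite(X)&(X>.6)&(X<.78)&(Y>y0)&(Y<y1)&(Z>.02)
        if nm in("jar","jug"): m&=Z>.08
        P=W[m]
        print(n,nm,len(P),np.round(np.percentile(P,[1,50,99],axis=0)*1000).tolist() if len(P)>5 else '', cv2.minEnclosingCircle((P[:,:2]*1000).astype(np.float32)) if len(P)>5 else '')
E
```

```text
top jar 817 [[738.0, 172.0, 81.0], [760.0, 200.0, 109.0], [779.0, 235.0, 113.0]] ((767.1055908203125, 184.2503204345703), 53.90960693359375)
top jug 473 [[721.0, 40.0, 81.0], [738.0, 79.0, 112.0], [779.0, 127.0, 122.0]] ((764.2315673828125, 85.84760284423828), 46.16423034667969)
top a 171 [[738.0, -94.0, 20.0], [762.0, -72.0, 47.0], [780.0, -42.0, 52.0]] ((691.4234619140625, -91.32321166992188), 98.65718841552734)
top b 329 [[730.0, -246.0, 20.0], [762.0, -227.0, 43.0], [780.0, -195.0, 53.0]] ((755.9320068359375, -219.66757202148438), 27.19601821899414)
side jar 432 [[739.0, 172.0, 81.0], [759.0, 190.0, 108.0], [779.0, 233.0, 113.0]] ((769.1239624023438, 203.13816833496094), 34.15511703491211)
side jug 781 [[722.0, 38.0, 81.0], [750.0, 61.0, 103.0], [780.0, 121.0, 122.0]] ((761.9466552734375, 80.22722625732422), 43.6110725402832)
side a 407 [[739.0, -97.0, 20.0], [760.0, -75.0, 38.0], [780.0, -44.0, 52.0]] ((690.6387939453125, -92.53012084960938), 99.99846649169922)
side b 589 [[732.0, -247.0, 20.0], [757.0, -217.0, 39.0], [779.0, -197.0, 52.0]] ((756.3701782226562, -220.73892211914062), 27.91080665588379)
```

Units first: shifts go in shares of 80 cm and turns go in shares of 90 degrees. So 0.31 m is 0.3875, 0.24 m is 0.3, -20 degrees is -0.2222.

```bash
cat > go.py <<'E'
import sys,numpy as np
from plant import ctrl
# usage: go.py x y z yaw  (world TCP target) or  go.py r lx ly z yaw (rail frame mm)
O=np.array([.589,.147]); YAW=16.
def rw(lx,ly):
    a=np.radians(YAW); return O+np.array([np.cos(a)*lx-np.sin(a)*ly,np.sin(a)*lx+np.cos(a)*ly])/1000
def delta(xy,z,yaw):
    o=ctrl.get_obs(); p=o["tool_pos"]; a=np.radians(o["orientation"][2])
    d=np.r_[xy,z]-p; t=(o["orientation"][2]-yaw+180)%360-180
    print(np.round([d[0]*np.cos(a)+d[1]*np.sin(a), d[0]*np.sin(a)-d[1]*np.cos(a), -d[2]],4), round(t,2))
if __name__=="__main__":
    a=sys.argv[1:]
    if a[0]=="r": f=list(map(float,a[1:])); delta(rw(*f[:2]),f[2],f[3])
    else: f=list(map(float,a)); delta(f[:2],f[2],f[3])
E
python3 go.py r 0 -85 .2 16
python3 drive.py '{"offsets": [[0.3875, 0.3, 0, -0.2222, 0], [0.3875, 0.3, 0, -0.2222, 0], [0.3875, 0.3, 0, -0.2222, 0], [0.3875, 0.3, 0, -0.2222, 0], [0.3875, 0.3, 0, -0.2222, 0], [0.3875, 0.3, 0, -0.2222, 0], [0.3875, 0.3, 0, -0.2222, 0], [0.3875, 0.3, 0, -0.2222, 0]]}'; python3 go.py r 0 -85 .12 16
```

```text
[0.5747 0.453  0.0507] -31.01
clock: 1.1
tool_pos: [0.4125, 0.3391, 0.2514]
orientation: [180.0, 0.0, 4.9]
force: [0.7, 0.7, 0.6]
opening: 0.0132
gripper_force: 0.0
[0.1759 0.2898 0.1314] -11.13
```

Scaled: 0.29 m is 0.3625, 0.176 m is 0.22, -11 degrees is -0.1222.

```bash
python3 drive.py '{"offsets": [[0.22, 0.3625, 0.075, -0.1222, 0], [0.22, 0.3625, 0.075, -0.1222, 0], [0.22, 0.3625, 0.075, -0.1222, 0], [0.22, 0.3625, 0.075, -0.1222, 0], [0.22, 0.3625, 0.075, -0.1222, 0], [0.22, 0.3625, 0.075, -0.1222, 0], [0.22, 0.3625, 0.1625, -0.1222, 0], [0.22, 0.3625, 0.1625, -0.1222, 0]]}'; python3 go.py r 0 -85 .056 16
```

```text
clock: 2.1
tool_pos: [0.6098, 0.0663, 0.1171]
orientation: [180.0, 0.5, 16.0]
force: [-1.0, -0.2, 1.5]
opening: 0.0004
gripper_force: 0.0
[0.0022 0.0017 0.0611] -0.02
```

Scaled: -0.062 m is -0.0775, 0.06 m is 0.075.

```bash
python3 drive.py '{"offsets": [[0.0025, 0.0025, 0.075, 0, 0], [0.0025, 0.0025, 0.075, 0, 0], [0.0025, -0.0075, 0.075, 0, 0], [0.0025, -0.0225, 0.075, 0, 0], [0.0025, -0.0375, 0.075, 0, 0], [0.0025, -0.0525, 0.075, 0, 0], [0.0025, -0.0675, 0.075, 0, 0], [0.0025, -0.0775, 0.075, 0, 0]]}';python3 drive.py '{"offsets": [[0, -0.0038, 0, 0, 0], [0, -0.0075, 0, 0, 0], [0, -0.0075, 0, 0, 0]]}'; python3 go.py r 0 -15 .056 16
```

```text
clock: 3.1
tool_pos: [0.5974, 0.1274, 0.0618]
orientation: [-180.0, -0.0, 16.0]
force: [1.8, -3.2, 2.8]
opening: 0.0004
gripper_force: 2.0
clock: 3.48
tool_pos: [0.5953, 0.1322, 0.0611]
orientation: [-180.0, 0.1, 16.0]
force: [0.6, -0.5, 0.5]
opening: 0.0
gripper_force: 0.3
[-0.002  -0.0009  0.0051] -0.02
```

Scaled: -0.005 m is -0.0063, -0.003 m is -0.0038.

```bash
python3 drive.py '{"offsets": [[0, -0.0038, 0, 0, 0], [0, -0.0063, 0, 0, 0], [0, -0.0063, 0, 0, 0]]}';python3 drive.py '{"offsets": [[0, -0.0038, 0, 0, 0], [0, -0.0063, 0, 0, 0], [0, -0.0063, 0, 0, 0]]}'
```

```text
clock: 3.85
tool_pos: [0.5943, 0.1356, 0.0612]
orientation: [179.9, 0.1, 16.0]
force: [3.7, -8.4, 0.3]
opening: 0.0004
gripper_force: 4.8
clock: 4.22
tool_pos: [0.5939, 0.1363, 0.0613]
orientation: [179.7, 0.2, 15.9]
force: [16.0, -30.7, -2.3]
opening: 0.0002
gripper_force: 16.2
```

Scaled: -0.07 m is -0.0875, -0.03 m is -0.0375.

```bash
python3 drive.py '{"offsets": [[0, 0.0188, 0, 0, 0], [0, 0.025, -0.0375, 0, 0], [0, 0.025, -0.0875, 0, 0], [0, 0.025, -0.0875, 0, 0]]}'; python3 go.py r -78 -64 .055 16
```

```text
clock: 4.72
tool_pos: [0.6001, 0.1237, 0.1347]
orientation: [-179.9, -0.3, 16.0]
force: [0.4, 0.0, -0.3]
opening: 0.0003
gripper_force: 0.0
[-0.0823  0.0385  0.0797] 0.01
```

```bash
python3 - <<'E'
from h import *
s=snap("top"); save(s,"top1.png"); np.savez("top1.npz",W=pts(s),F=s["frame"])
s=snap("side"); save(s,"side1.png"); np.savez("side1.npz",W=pts(s),F=s["frame"])
import meas
for n in("top1","side1"):
    d=np.load(n+".npz"); meas.run(d["W"],d["F"])
E
```

```text
ply z 0.012507952019755905 (array([570.2, 142.6]), array([119. , 219.7]), 16.13) 2374
jamb top 0.06692766793546112 (array([548.7, 202.5]), array([ 6.6, 42. ]), 16.48) 61
turn 0.0499989888567233 (array([552.7, 104.9]), array([12.9, 62.2]), 23.15) 187
yellow 0.01025769821585549 (array([ 546.4, -159.7]), array([88.8, 79.3]), 23.75) 1029
ridge 0.03571698106534522 (array([ 554.6, -155.5]), array([13.5, 60.1]), 23.77) 207
knuckle 0.013852262136720781 (array([ 585.8, -141. ]), array([47.3, 58.1]), 25.15) 202
board 0.0007705371860107932
ply z 0.012199371198589243 (array([570.1, 139.5]), array([118.6, 220.7]), 16.47) 2116
jamb top 0.06642218112239238 (array([577. , 190.3]), array([54.4, 84.4]), 14.38) 433
turn 0.050061152037863016 (array([553.8, 101. ]), array([13.8, 59. ]), 19.85) 109
yellow 0.010005142695976795 (array([ 547., -162.]), array([88.5, 79. ]), 23.94) 877
ridge 0.03554175677976197 (array([ 555.5, -158.5]), array([14.4, 60.1]), 22.09) 204
knuckle 0.014504044562086793 (array([ 579.1, -139.8]), array([53.7, 63.5]), 42.28) 143
board 2.7216459152068673e-05
```

Scaled: 0.083 m is 0.1038, -0.081 m is -0.1013.

```bash
sed -i 's/O=np.array.*;/O=np.array([.5885,.1495]);/' go.py; python3 go.py r -78 -66 .055 16; python3 drive.py '{"offsets": [[-0.0513, 0.025, 0, 0, 0], [-0.1013, 0.0525, 0, 0, 0], [-0.1013, 0.0525, 0, 0, 0], [-0.1013, 0.0525, 0.05, 0, 0], [-0.1013, 0.0525, 0.1, 0, 0], [-0.1013, 0.0525, 0.1038, 0, 0], [-0.1013, 0.0525, 0.1038, 0, 0]]}'; for p in "-65 -67" "-46 -65" "-29 -54" "-22 -44" "-19 -34"; do python3 go.py r $p .055 16; done
```

```text
[-0.08    0.0379  0.0766] -0.01
clock: 5.7
tool_pos: [0.5327, 0.0603, 0.0487]
orientation: [180.0, 0.0, 16.0]
force: [-0.0, 0.5, 1.1]
opening: 0.0006
gripper_force: 0.0
[ 0.0132 -0.0034 -0.0063] 0.03
[ 0.0323 -0.0054 -0.0063] 0.03
[ 0.0493 -0.0164 -0.0063] 0.03
[ 0.0563 -0.0264 -0.0063] 0.03
[ 0.0593 -0.0364 -0.0063] 0.03
```

Scaled: 0.056 m is 0.07, 0.053 m is 0.0663.

```bash
python3 drive.py '{"offsets": [[0.0163, -0.0038, -0.005, 0, 0], [0.0275, -0.005, -0.005, 0, 0], [0.04, -0.0063, -0.005, 0, 0], [0.0513, -0.0125, -0.005, 0, 0], [0.0613, -0.02, -0.005, 0, 0], [0.0663, -0.0263, -0.005, 0, 0], [0.07, -0.0325, -0.005, 0, 0], [0.07, -0.0325, -0.005, 0, 0]]}'; python3 go.py r -19 -34 .053 16
```

```text
clock: 6.7
tool_pos: [0.579, 0.1011, 0.0525]
orientation: [-180.0, -0.0, 16.0]
force: [-0.0, 0.0, -0.2]
opening: 0.0004
gripper_force: 0.1
[ 0.0035 -0.0099 -0.0005] 0.03
```

Scaled: -0.01 m is -0.0125, -0.008 m is -0.01.

```bash
python3 drive.py '{"offsets": [[0.0025, -0.005, 0, 0, 0], [0.0038, -0.01, 0, 0, 0], [0.0038, -0.0125, 0, 0, 0], [0.0038, -0.0125, 0, 0, 0]]}'; python3 - <<'E'
from h import *
s=snap("side"); cv2.imwrite("pics/side2.png",cv2.resize(s["frame"][110:240,200:360,::-1],None,fx=4,fy=4))
E
```

```text
clock: 7.2
tool_pos: [0.5791, 0.1111, 0.0526]
orientation: [-180.0, -0.0, 16.0]
force: [1.0, -1.0, 0.1]
opening: 0.0003
gripper_force: 0.3
```

View pics/side2.png

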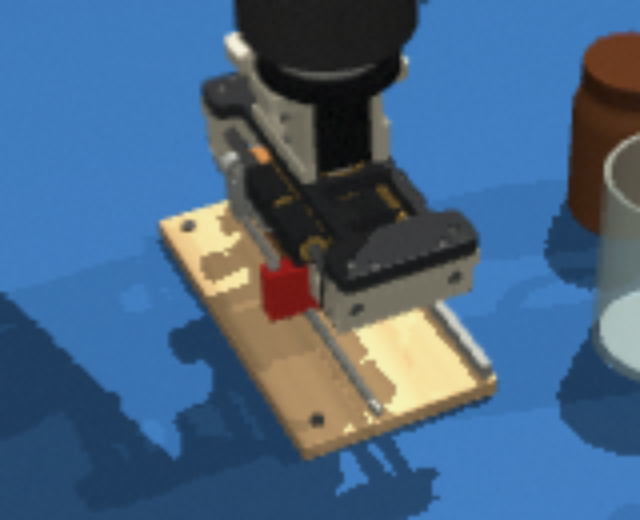

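The gripper is pushing, and the red bar at (285,290) is now turned towards +x, mostly hidden behind the fingers. I'll nudge it to its end, then back off and check.

Scaled: -0.003 m is -0.0038, -0.002 m is -0.0025.

```bash
python3 drive.py '{"offsets": [[0, -0.0025, 0, 0, 0], [0, -0.0038, 0, 0, 0], [0, -0.0038, 0, 0, 0]]}';  python3 drive.py '{"offsets": [[0, 0.0125, 0, 0, 0], [0, 0.015, -0.0375, 0, 0], [-0.0625, 0.075, -0.1125, 0, 0], [-0.125, 0.1375, -0.1375, 0, 0.05], [-0.125, 0.1875, -0.1375, 0, 0.05], [-0.125, 0.1875, -0.1375, 0, 0.05], [-0.125, 0.1875, -0.1375, 0, 0.05]]}'; python3 - <<'E'
from h import *
import meas
for n in("top","side"):
    s=snap(n); W=pts(s); meas.run(W,s["frame"]); save(s,n+"3.png"); np.savez(n+"3.npz",W=W,F=s["frame"])
a=cv2.imread("pics/top3.png")[175:285,170:310]; cv2.imwrite("pics/crop3.png",cv2.resize(a,None,fx=4,fy=4))
E
```

```text
clock: 7.62
tool_pos: [0.5785, 0.1135, 0.0526]
orientation: [180.0, -0.0, 16.0]
force: [2.9, -3.1, -0.9]
opening: 0.0005
gripper_force: 1.9
clock: 8.5
tool_pos: [0.5232, -0.0586, 0.1626]
orientation: [-180.0, -0.0, 15.9]
force: [-0.2, -0.5, -0.4]
opening: 0.0348
gripper_force: 0.0
ply z 0.012519251149779392 (array([583.1, 144.9]), array([ 96.8, 218.4]), 15.08) 2276
jamb top 0.06649046396509659 (array([576.9, 191.2]), array([55.6, 80.9]), 15.86) 1160
turn 0.05012951397502041 (array([567.1, 135.3]), array([63. , 14.1]), 16.51) 207
yellow 0.00990454660545211 (array([ 590.3, -179.4]), array([32.8, 11.9]), 52.0) 21
ridge nan (array([0., 0.]), array([0., 0.]), 0.0) 0
knuckle 0.01664812764319001 (array([ 602.9, -138.5]), array([14.3, 14.6]), 25.6) 35
board 0.0007888690278458989
ply z 0.01182508847845083 (array([576. , 121.7]), array([118.6, 183.8]), 16.11) 573
jamb top 0.06628255079847951 (array([596.7, 190.5]), array([79.5, 33.8]), 88.18) 229
turn 0.05108940745346535 (array([575. , 137.3]), array([46.1,  8.3]), 6.66) 5
yellow 0.009824654004790438 (array([ 546.9, -162.3]), array([87.7, 79.3]), 23.83) 646
ridge 0.035740749822119874 (array([ 555.7, -158.6]), array([14.5, 59.8]), 22.72) 200
knuckle 0.014626970458809865 (array([ 579.6, -139.5]), array([54.8, 63.6]), 42.35) 140
board -5.421925514767586e-05
  return _methods._mean(a, axis=axis, dtype=dtype,
  ret = ret.dtype.type(ret / rcount)
```

View pics/crop3.png

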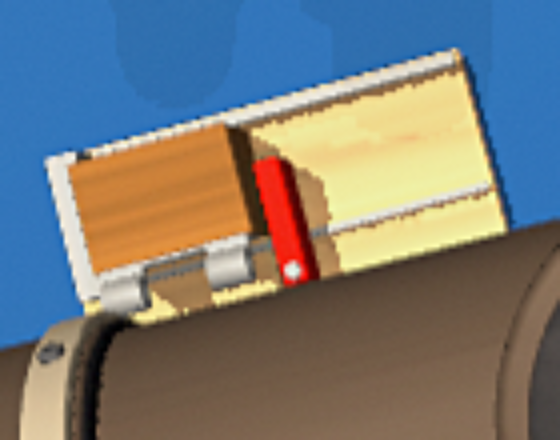

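Scaled: 0.1 m is 0.125, 0.04 m is 0.05, 80 degrees is 0.8889.

```bash
python3 go.py .555 -.157 .12 -66.3; python3 drive.py '{"offsets": [[0, 0.125, 0, 0.1111, 0.06], [0, 0.125, 0, 0.2222, 0.06], [0, 0.125, 0, 0.3333, 0.06], [0, 0.125, 0, 0.4444, 0.06], [0, 0.125, 0, 0.5556, 0.06], [0, 0.125, 0, 0.6667, 0.06], [0, 0.125, 0.0375, 0.7778, 0.06], [0, 0.125, 0.05, 0.8889, 0.06]]}'; python3 go.py .555 -.157 .037 -66.3
```

```text
[0.0029 0.1044 0.042 ] 82.31
clock: 9.6
tool_pos: [0.5504, -0.1526, 0.1201]
orientation: [179.8, 0.1, -64.2]
force: [-0.9, 0.1, 0.3]
opening: 0.0604
gripper_force: 0.0
[ 0.006  -0.0023  0.0831] 2.07
```

Scaled: 0.05 m is 0.0625, 0.03 m is 0.0375, 2 degrees is 0.0222.

```bash
python3 - <<'E'
from h import *
W=np.load("top1.npz")["W"].reshape(-1,3); a=np.radians(23.7)
d=W[:,:2]-[.5546,-.1555]; lx=d@[np.cos(a),np.sin(a)]*1000; ly=d@[-np.sin(a),np.cos(a)]*1000
for x in range(-50,62,6):
    m=(abs(lx-x)<3)&(abs(ly)<8); print(x,np.round(np.percentile(W[m,2]*1000,[10,50,90]),1))
E
python3 drive.py '{"offsets": [[0.0075, -0.0025, 0.0375, 0.0222, 0.032], [0.0075, -0.0025, 0.0625, 0.0222, 0.032], [0.0075, -0.0025, 0.0625, 0.0222, 0.032], [0.0075, -0.0025, 0.0625, 0.0222, 0.032]]}'; python3 go.py .555 -.157 .041 -66.3
```

```text
-50 [ 8.2 10.6 12.9]
-44 [ 8.3 10.8 11.6]
-38 [ 8.7  9.6 10.8]
-32 [ 7.4  9.7 12. ]
-26 [ 8.8 10.4 12.1]
-20 [ 9.  10.4 11.5]
-14 [ 8.4 10.5 12. ]
-8 [ 9.1 10.9 35.4]
-2 [34.4 36.  38.2]
4 [33.5 35.7 38.1]
10 [ 8.7 11.  17.7]
16 [10.2 11.6 13.2]
22 [ 8.4 12.  13. ]
28 [ 9.  11.1 12.4]
34 [ 9.3 10.8 13.1]
40 [ 8.8 10.6 13.2]
46 [15.  16.7 18.3]
52 [15.9 17.6 19.6]
58 [ 0.6 13.  16.5]
clock: 10.1
tool_pos: [0.5561, -0.158, 0.0729]
orientation: [180.0, -0.0, -65.9]
force: [0.5, 0.1, 0.3]
opening: 0.0329
gripper_force: 0.0
[-0.0013  0.0006  0.0319] 0.38
```

Scaled: 0.033 m is 0.0413, 0.032 m is 0.04, 0.4 degrees is 0.0044.

```bash
python3 drive.py '{"offsets": [[-0.0013, 0.0006, 0.025, 0.0044, 0.032], [-0.0013, 0.0006, 0.04, 0.0044, 0.032], [-0.0013, 0.0006, 0.0413, 0.0044, 0.032], [-0.0013, 0.0006, 0.0413, 0.0044, 0.032], [-0.0013, 0.0006, 0.0413, 0.0044, 0], [-0.0013, 0.0006, 0.0413, 0.0044, 0], [-0.0013, 0.0006, 0.0413, 0.0044, 0], [-0.0013, 0.0006, 0.0413, 0.0044, 0]]}'; python3 drive.py '{"offsets": [[0, 0, 0, 0, 0], [0, 0, -0.0125, 0, 0], [0, 0, -0.0375, 0, 0], [0, 0, -0.1, 0, 0], [0, 0, -0.15, 0, 0], [0, 0, -0.15, 0, 0]]}'
```

```text
clock: 11.1
tool_pos: [0.5551, -0.158, 0.04]
orientation: [-179.9, -0.0, -66.4]
force: [0.4, 0.2, 4.2]
opening: 0.0137
gripper_force: 30.0
clock: 11.85
tool_pos: [0.5561, -0.1581, 0.1632]
orientation: [-179.7, -0.1, -66.4]
force: [0.1, 0.6, -2.7]
opening: 0.0137
gripper_force: 30.0
```

```bash
python3 go.py .489 .163 .163 -74
```

```text
[-3.211e-01 -6.710e-02  2.000e-04] 7.62
```

Scaled: -0.321 m is -0.4013, -0.31 m is -0.3875, 7.6 degrees is 0.0844.

```bash
python3 drive.py '{"offsets": [[-0.05, -0.01, 0, 0.0111, 0], [-0.1125, -0.0238, 0, 0.0222, 0], [-0.175, -0.0363, 0, 0.0389, 0], [-0.2375, -0.05, 0, 0.0556, 0], [-0.3, -0.0625, 0, 0.0722, 0], [-0.35, -0.0725, 0, 0.0844, 0], [-0.3875, -0.0813, 0, 0.0844, 0], [-0.4013, -0.0838, 0, 0.0844, 0]]}'; python3 drive.py '{"offsets": [[0, 0, 0, 0, 0], [0, 0, 0, 0, 0]]}'; python3 - <<'E'
from h import *
for n in("top","side"):
    s=snap(n); W=pts(s); save(s,n+"4.png"); np.savez(n+"4.npz",W=W,F=s["frame"])
a=cv2.imread("pics/top4.png")[150:300,150:350];b=cv2.imread("pics/side4.png")[90:240,200:400]
cv2.imwrite("pics/crop4.png",np.hstack([cv2.resize(x,(400,300)) for x in(a,b)]))
E
```

```text
clock: 12.85
tool_pos: [0.4863, 0.164, 0.1586]
orientation: [179.9, -0.0, -73.9]
force: [0.1, 0.1, -1.5]
opening: 0.014
gripper_force: 30.0
clock: 13.1
tool_pos: [0.4873, 0.162, 0.1591]
orientation: [179.9, -0.0, -74.0]
force: [-0.3, -0.3, -1.8]
opening: 0.014
gripper_force: 30.0
```

View pics/crop4.png

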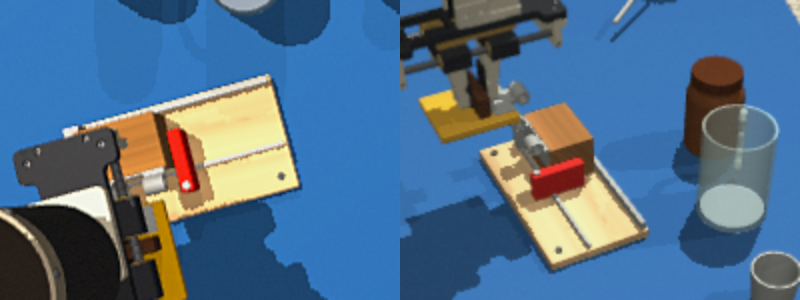

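The crop shows the leaf held level above the rail. Its steel knuckle, at about (515,95) in the side half, is above the jamb knuckles at (530,145), and the block and button are in place.

```bash
cat > k.py <<'E'
import sys
from meas import *
from scipy.optimize import least_squares
O=np.array([.5885,.1495]);a=np.radians(16.0)
def L(W): d=W[...,:2]-O; return np.stack([d@[np.cos(a),np.sin(a)],d@[-np.sin(a),np.cos(a)],W[...,2]],-1)*1000
def cyl(Q):  # fit axis x,z of radius-9 cylinder along y
    f=lambda p:np.hypot(Q[:,0]-p[0],Q[:,2]-p[1])-9
    r=least_squares(f,[np.median(Q[:,0]),np.median(Q[:,2])-5],loss="soft_l1",f_scale=1); return np.round(r.x,2),round(float(np.std(f(r.x))),2)
def ext(v): return np.round(np.percentile(v,[1,5,50,95,99]),1)
def go(tag,n,zk):
    d=np.load(f"{n}{tag}.npz");W,F=d["W"],d["F"];H,S,V=colors(F);Q=L(W);x,y,z=np.moveaxis(Q,-1,0)
    print(n); ok=np.isfinite(x)
    m=ok&(abs(z-66.3)<3)&(S>90)&(H<20)&(x>-30)&(x<40)&(y>-5)&(y<95); P=Q[m]
    print(" block top",len(P),"x",ext(P[:,0]),"y",ext(P[:,1]),"z",np.median(P[:,2]) if len(P) else 0)
    st=ok&(S<70)
    for nm,c in(("jk-",20),("jk+",72)):
        m=st&(abs(x+42)<11)&(z>64)&(z<84)&(abs(y-c)<15); P=Q[m]
        if len(P)>8: print(" ",nm,len(P),cyl(P),"y",ext(P[:,1]))
    m=st&(abs(x+42)<12)&(abs(z-zk)<12)&(abs(y-46)<15); P=Q[m]
    if len(P)>8: print("  leafk",len(P),cyl(P),"y",ext(P[:,1]),"z",ext(P[:,2]),"x",ext(P[:,0]))
    m=ok&(H>20)&(H<32)&(S>150)&(x<-45)&(x>-160)&(abs(z-zk)<15);P=Q[m]
    if len(P)>20:
        A=np.c_[P[:,:2],np.ones(len(P))];r=np.linalg.lstsq(A,P[:,2],rcond=None)[0]
        print("  panel",len(P),"slopes",np.round(r[:2],3),"x",ext(P[:,0]),"y",ext(P[:,1]),"z",ext(P[:,2]))
if __name__=="__main__":
    for n in("top","side"): go(sys.argv[1],n,float(sys.argv[2]))
E
python3 k.py 3 70; echo; python3 k.py 4 128
```

```text
top
 block top 1098 x [-26.2 -24.2   0.4  25.3  27.6] y [ 3.9  7.  43.3 78.5 81.9] z 66.4904639650966
  jk- 110 (array([-41.05,  70.49]), 1.54) y [ 7.   7.6 16.5 26.1 26.8]
  jk+ 105 (array([-41.41,  70.55]), 1.47) y [59.  59.4 66.7 77.8 78.5]
  leafk 23 (array([-40.29,  70.44]), 1.71) y [58.9 59.  59.9 60.8 60.9] z [62.5 63.8 72.5 79.9 80.3] x [-48.6 -48.2 -40.2 -32.5 -31.1]
side
 block top 212 x [-6.  -2.  15.8 25.9 27.5] y [ 2.5  3.8 27.6 72.5 77.1] z 66.3641590689341

top
 block top 591 x [-26.  -24.4  -1.1  26.5  27.8] y [ 3.4  5.2 24.1 52.3 71.7] z 66.40401641866376
  jk- 113 (array([-40.81,  70.06]), 1.28) y [ 7.4  7.6 16.1 26.  26.9]
  leafk 16 (array([-45.09, 128.61]), 1.4) y [31.2 31.3 38.9 40.9 41.8] z [123.3 123.9 136.  137.9 138.1] x [-47.  -46.7 -42.4 -37.5 -37.1]
  panel 466 slopes [-0.002  0.003] x [-147.9 -146.3 -116.8  -69.6  -62.8] y [ 2.2  3.2 10.6 61.9 71. ] z [126.7 127.6 129.8 131.9 133. ]
side
 block top 470 x [-25.2 -23.3   0.7  24.5  26.8] y [ 1.8  3.9 38.8 76.  79.4] z 66.35752527640525
  jk- 75 (array([-40.92,  70.7 ]), 1.91) y [ 5.8  6.4 11.5 23.4 24.8]
  jk+ 25 (array([-35.67,  63.23]), 4.2) y [57.6 57.9 60.4 68.9 73.5]
  leafk 53 (array([-44.52, 129.17]), 1.71) y [31.3 31.9 38.2 49.6 53. ] z [122.8 124.7 135.4 138.  139.3] x [-53.4 -53.2 -47.7 -39.4 -38.3]
  panel 291 slopes [-0.017  0.029] x [-147.3 -144.8 -124.5  -77.   -63.2] y [-0.9  0.4 37.1 73.8 77.2] z [121.6 124.3 129.5 131.8 132.8]
```

Units first: shifts go in shares of 80 cm and turns go in shares of 90 degrees. So 0.034 m is 0.0425, 0.03 m is 0.0375.

```bash
python3 drive.py '{"offsets": [[0, -0.0044, 0.0125, 0, 0], [0, -0.0044, 0.025, 0, 0], [0, -0.0044, 0.0375, 0, 0], [0, -0.0044, 0.0425, 0, 0], [0, -0.0044, 0.0425, 0, 0], [0, -0.0044, 0.0425, 0, 0]]}'; cat > see.py <<'E'
import sys
from h import *
for n in("top","side"):
    s=snap(n); save(s,n+sys.argv[1]+".png"); np.savez(n+sys.argv[1]+".npz",W=pts(s),F=s["frame"])
E
python3 see.py 5; python3 k.py 5 95
```

```text
clock: 13.95
tool_pos: [0.491, 0.1641, 0.1258]
orientation: [-180.0, 0.0, -74.0]
force: [0.9, -0.3, -2.5]
opening: 0.0135
gripper_force: 30.0
top
 block top 480 x [-26.1 -24.3  -0.1  26.7  27.8] y [ 3.6  4.7 20.2 49.4 75.6] z 66.44633938031174
  jk- 108 (array([-40.8 ,  70.58]), 1.46) y [ 6.9  7.5 15.9 25.3 26.3]
  leafk 13 (array([-41.77,  95.93]), 0.93) y [32.2 35.3 39.6 40.9 41.1] z [ 91.   94.5 103.3 105.1 105.5] x [-43.2 -42.6 -37.9 -33.1 -32.4]
  panel 434 slopes [0.003 0.012] x [-144.  -142.6 -114.1  -65.2  -57.1] y [ 3.   3.9 11.7 63.1 71.8] z [92.7 94.2 96.3 98.8 99.5]
side
 block top 447 x [-25.2 -22.4   1.3  25.5  27.3] y [ 1.3  4.2 36.6 75.2 78.7] z 66.45352978002789
  jk- 71 (array([-41.09,  70.92]), 1.78) y [ 5.4  6.2 11.  23.7 25.8]
  leafk 77 (array([-42.2 ,  95.44]), 2.03) y [31.  31.4 38.3 50.5 53.4] z [ 89.   90.9 100.2 104.5 106.4] x [-53.7 -53.  -44.5 -35.8 -34.9]
  panel 284 slopes [-0.013  0.039] x [-144.  -142.  -119.6  -73.7  -60.8] y [-1.   1.3 39.  74.9 78.8] z [88.4 90.2 96.2 98.3 98.9]
```

Scaled: 0.025 m is 0.0313, 0.022 m is 0.0275.

```bash
python3 drive.py '{"offsets": [[0, 0, 0.0075, 0, 0], [0, 0, 0.015, 0, 0], [0, 0, 0.0225, 0, 0], [0, 0, 0.0275, 0, 0], [0, 0, 0.0313, 0, 0], [0, 0, 0.0313, 0, 0], [0, 0, 0.0313, 0, 0], [0, 0, 0.0313, 0, 0]]}'; python3 see.py 6; python3 k.py 6 70; python3 - <<'E'
import cv2,numpy as np
a=cv2.imread("pics/top6.png")[170:270,150:270];b=cv2.imread("pics/side6.png")[120:220,220:340]
cv2.imwrite("pics/crop6.png",np.hstack([cv2.resize(x,(400,333)) for x in(a,b)]))
E
```

```text
clock: 15.05
tool_pos: [0.491, 0.164, 0.1008]
orientation: [-180.0, 0.0, -74.0]
force: [-0.1, 0.1, -2.0]
opening: 0.0135
gripper_force: 30.0
top
 block top 441 x [-26.  -23.9   8.3  26.8  27.8] y [ 3.7  4.7 18.9 70.8 79.9] z 66.41207646680961
  jk- 101 (array([-40.87,  70.59]), 1.53) y [ 7.3  7.5 15.1 25.1 26.6]
  leafk 10 (array([-40.96,  70.42]), 0.82) y [36.6 36.9 38.7 39.9 40.1] z [72.8 74.  78.7 80.1 80.8] x [-43.8 -43.3 -37.5 -33.2 -32.7]
  panel 395 slopes [-0.006 -0.004] x [-144.  -142.6 -113.2  -63.8  -57.8] y [ 3.2  3.9 11.  61.7 69.3] z [67.2 68.8 71.  73.2 74.2]
side
 block top 473 x [-25.4 -23.6  -0.3  24.7  26.9] y [ 1.2  3.4 37.6 76.  80.1] z 66.41340032882043
  jk- 93 (array([-41.15,  70.21]), 1.76) y [ 5.1  5.9 14.5 32.3 33.6]
  jk+ 49 (array([-41.15,  70.31]), 1.45) y [57.9 58.7 67.1 74.3 74.8]
  leafk 77 (array([-41.2 ,  69.61]), 1.55) y [31.1 31.8 42.9 59.4 60.4] z [68.4 70.6 76.  80.2 81.3] x [-53.3 -52.  -44.7 -35.2 -32.9]
  panel 277 slopes [-0.007  0.028] x [-143.7 -141.8 -121.7  -73.5  -62.4] y [ 0.2  1.4 38.1 75.5 79.1] z [63.9 66.2 71.  73.3 74.7]
```

View pics/crop6.png

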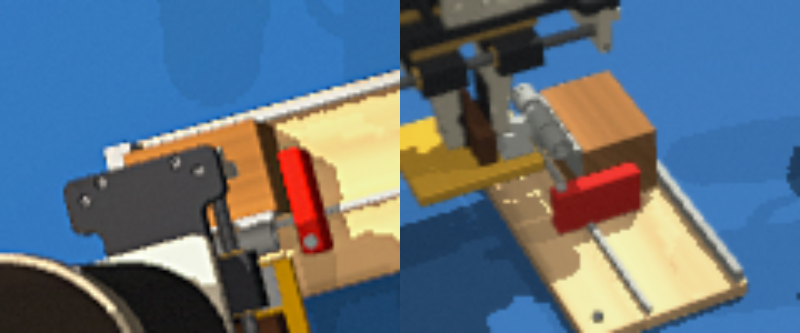

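The side half shows the three knuckles collinear along (525,95)–(570,155), with the leaf level and the button across. The cylinder fits agree within 1 mm in x and z, and the force reading is just the leaf's weight. I'm handing in.

```bash
python3 drive.py '{"offsets": [[0, 0, 0, 0, 0], [0, 0, 0, 0, 0], [0, 0, 0, 0, 0], [0, 0, 0, 0, 0]]}'; python3 -c "
from plant import ctrl
print(ctrl.close_job())"
```

```text
clock: 15.65
tool_pos: [0.4909, 0.164, 0.1006]
orientation: [180.0, -0.0, -74.0]
force: [0.5, 0.1, -1.7]
opening: 0.0134
gripper_force: 30.0
the job is handed in; nothing more can be done
None
```

I handed the job in at 15.7 s; no verdict was returned. By my last measurements the block is home, the button is fully across, and the leaf is held level with its knuckle in the gap, within about 1 mm in x and z and 2 mm along the axis, with only the leaf's weight on the wrist.

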